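# Seat the keyed keeper plate of a tape roll stand and lock it

### The job

The spoked round keeper plate on the tape roll stand was put on with its notch off the drive pin, so it is not down. With the fingertips turn the plate until the notch in its rim stands over the pin, press it down until it is fully home, and then fold the little latch on the spindle right over, flat across the plate's hub, to lock it. Do not lift the plate off, and leave the other things on the bench where they are.

Things in the scene. Friction and masses are not known exactly. Their poses are not given: they have to be found in the camera images.
- spindle (a point): Roll stand: fixed foot 220 mm across, clear tape roll (109 mm across, top 70 mm above the bench) lying flat on it, a round spoked steel keeper plate over that, 20 mm steel spindle through the middle. This point: on the upright spindle axis, 83 mm above the bench. Its x axis points the way in which the latch folds; the drive pin lies on its -x side.
- pin (a point): Drive pin: level steel dowel, 10 mm diameter, pointing from a steel post (11 x 20 mm, top 84 mm above the bench, 92 to 103 mm out from the spindle axis) inward to 77 mm from the axis. This point: on top of the dowel, 80 mm above the bench, 81.5 mm from the axis. Its round top leads the notch in when that is up to about 4 mm off.
- notch (a point): Notch in the rim of the keeper plate, 14 mm wide, cut through the full 13 mm breadth of the rim. This point: its middle, level with the rim's top face, 81.5 mm from the spindle axis; it turns and sinks with the plate. The rim is flat, 6 mm thick, 75 to 88 mm from the axis.
- plate_hub (a point): Keeper plate, 176 mm across. This point: on its axis at the top of its hub (70 mm across, 12 mm above the plate's underside). Three straight spokes 18 mm wide join hub and rim, tops 14 mm above the underside, one at the notch's angle, the others 120 degrees to either side. Between them open windows, 35 to 75 mm from the axis; closed fingertips fit in and can push a spoke's side.
- plate_turn (a joint): Angle of the plate about the spindle in rad, growing counter-clockwise as seen from above; 0 (or any whole turn) when the notch stands over the pin. Turns freely both ways with slight friction (0.05 N m) and stays where it is left.
- plate_slide (a joint): How far the plate has gone down the spindle in m: 0 when its underside (80 mm above the bench) just meets the top of the pin, 0.009 when fully home (underside 71 mm above the bench), negative above that. A grip ring holds it at any height; about 5 N pushes it down, without tilting. It starts 2 to 4 mm above the pin and goes home only with the notch over the pin.
- latch (a joint): Flip latch on the spindle's nose: a steel bar 8 mm thick and 12 mm wide whose pivot is 88.5 mm above the bench on the spindle axis, in a fork whose top is at 95 mm, and whose end is 35 mm from the pivot. Rad: 0 upright, 1.57 folded flat over the hub; starts nearly upright, stays where left (friction 0.03 N m), cannot fold flat while the pin holds the plate up.
- latch_tip (a point): Point on the latch's bar 33 mm from its pivot, on its centre line, near its end.
- staple_box: Bystander: white box of staples, 36 x 62 x 22 mm, origin under its centre. Leave alone.
- tape_measure: Bystander: tape measure standing on its foot, 35 x 66 x 64 mm, origin under its centre. Leave alone.
- stapler: Bystander: stapler, 32 x 142 x 54 mm, origin under its centre. Leave alone.
- spare_tape: Bystander: loose roll of brown tape, 121 mm across, 48 mm high, lying flat, origin under its centre. Leave alone.
- marker: Bystander: marker pen lying, 135 mm long, 16 mm high, origin under its centre. Leave alone.

How it is judged:
On the way, in this order (a step that is already met when the one before it is completed fails the run):
1. the plate is fully home with its notch on the pin, the latch not yet folded (value of joint plate_slide above 0.0075 m and horizontal distance between notch and pin below 0.004 m and value of joint latch below 1.1 rad), for 0.2 s.
2. the latch is folded flat over the hub (value of joint latch above 1.42 rad), for 0.2 s.
At the end, for the whole second after the job is handed in: The plate is down at least 7.5 of 9 mm with its notch within 4 mm of the pin, the latch is folded to at least 1.42 of 1.57 rad, and the plate is at rest (value of joint plate_slide above 0.0075 m and horizontal distance between notch and pin below 0.004 m and value of joint latch above 1.42 rad and velocity of joint plate_turn between -0.05 and 0.05 rad/s); the robot touches nothing.
It fails at once if the plate is lifted more than 10 mm above the pin (value of joint plate_slide below -0.01 m).
It fails at once if one of the other things on the bench is moved more than 25 mm (distance of any of staple_box, tape_measure, stapler, spare_tape, marker from where it was at the start of the episode above 0.025 m).
It also fails if it takes over 58 s, if anything falls off the work surface, if the arm or the gripper's body presses on something with over 40 N, if the wrist force passes 120 N, or if a joint passes its speed limit or range.

### The arm

A 6-joint arm with a two-finger parallel gripper is mounted at the origin on a cart in front of the work surface, level with it; the furniture and walls round the work are solid. World frame = base frame: x ahead of the robot, y to its left, z up, the work surface at z = 0. Lengths are in m, angles in rad, forces in N, time in s.
With the tool pointing down it reaches from about 0.35 to 0.775 m from the base axis. Payload 5.5 kg.
Tool frame: the origin (TCP) lies midway between the tips of the shut fingers; the grasp point (between the pads) lies 19 mm behind it; z points along the fingers, y is the direction in which the jaws open and shut (so a half turn about z gives the same grasp; the last joint's range is limited). The gripper opens to 85 mm and grips with 20 to 120 N. Pads are 22 mm wide; open, the fingers measure 114 mm over their backs; the gripper's body (76 mm by 85 mm) begins 54 mm behind the grasp point. The pads swing forward as they close: fully open they stand 13 mm farther back than shut.
Start: joints at [1.148, 0.313, 0.046, 1.304, 0, 1.431], TCP at [0.16, 0.552, 0.192] pointing down, gripper open.
Joint ranges: [-2.76, 2.76], [-0.86, 1.69], [-1.03, 1.26], [-2.2, 2.34], [-1.47, 1.5], [-3.14, 3.14]. Speed limits (rad/s): [2.57, 2.57, 3.14, 3.14, 3.14, 3.14].

### API

Orientations are given as a rotation vector (axis times angle).
In Python, from cell import telemetry, snapshot, workorder gives the robot as it stands. The module is installed in compiled form; this text tells all that it offers.
- The arm moves only by the tool arm_command, never from a script. Its argument "series" is a list of rows, each a list of 2 entries, a list of its own where there are three numbers: the shift along the tool's x, y, z in m, then the turn about the tool's z in degrees. In form: [[[dx, dy, dz], spin], ...]. A call has 1 to 5 rows; each row shifts and turns the commanded pose from where the row before left it, along the tool's axes as they then stand; what a row does not reach is not made up. A row lasts 1/12 s, in which the tool goes at most 41.7 mm and 7.16 degrees, less where a joint would pass 70% of its speed; a pose out of reach is approached as far as the arm can. A call is refused whole if a number of a shift passes 0.0417 or a number of a turn 7.16, either way. A call with a gripper value outside its range is refused whole. "claw" is the finger opening in m, from 0 to 0.0854, set as the call begins (left out, the last holds). The fingers move at their own pace and stop on an object; "force" is the grip in N (left out, the last holds). Time passes only in rows, so rows that do not move let the fingers close. It gives the time, the measured TCP pose, the force and the opening at its end, in the units of the state.
- telemetry.sense(): the state, without advancing time (a new reading comes with each control period).
- snapshot(name): name is "scene" or "top"; returns a dict with "img" (384x512x3 uint8, red, green, blue), "intrinsics" (3x3 intrinsics, pixels), "rvec" (rotation vector, rad) and "tvec" (3), from world to camera coordinates, as OpenCV has them. Camera axes: x right, y down, z forward; pixel columns grow to the right and rows downward; lengths in m; the calibration is good to about 2 mm. A picture is of the moment at which its call begins. There is no depth.
- workorder.hand_in(): hands the job in, once; it reports no verdict.
The state is a dict: "clock": time; "joints": joint angles; "joint_velocities": joint speeds; "tau": joint torques, N m; "tool_pos": TCP position; "tool_rot": TCP orientation; "force": force on the tool from outside, world axes, zero at the start; "torque": the same for the moment, N m; "finger_gap": opening from 0.0 (shut) to 1.0 (fully open).
Only numpy, scipy, OpenCV 4.12 (cv2) and the standard library are available. Lean on these libraries where they do the work, as an engineer would, in place of code of your own. Each camera call takes 0.05 s, during which the arm holds its last target. There are 200 camera calls.

## Working session

There is one attempt and no reset: what is moved stays moved. The work goes in short steps, Python scripts to look and compute and a tool call to move; the robot and the scene stay as the last step left them, time stands still between calls to the robot, and variables do not carry over. Pictures are saved under pics/ and viewed, about 8 in all and at most 12, crops included, and the job is handed in when it is done.

Besides the shell and the picture viewer there is one more tool, called after "Emit:" by a JSON object that holds its "fn" and its "kwargs". arm_command: Moves the arm, as the interface text tells. Its arguments: {"type":"object","properties":{"series":{"type":"array","items":{"type":"array"}},"claw":{"type":"number"},"force":{"type":"number"}},"required":["series"]}

```bash
mkdir -p pics
cat > h.py <<'E'
import numpy as np, cv2
from cell import telemetry, snapshot, workorder
def cam(n):
    s=snapshot(n); R=cv2.Rodrigues(np.array(s['rvec'],float))[0]
    return s['img'],np.array(s['intrinsics']),R,np.array(s['tvec'],float).ravel()
def ray(uv,z,K,R,t):
    d=R.T@np.linalg.inv(K)@np.array([uv[0],uv[1],1.]); c=-R.T@t
    return c+d*(z-c[2])/d[2]
def proj(p,K,R,t):
    q=K@(R@np.array(p,float)+t); return q[:2]/q[2]
E
python3 - <<'E'
from h import *
for n in ('scene','top'):
    i,K,R,t=cam(n); cv2.imwrite(f'pics/{n}0.png',cv2.resize(i[:,:,::-1],(800,600),interpolation=cv2.INTER_CUBIC))
    print(n,K.tolist(),-R.T@t); 
    np.savez(f'{n}.npz',K=K,R=R,t=t)
print(telemetry.sense())
E
```

```text
scene [[417.539430690931, 0.0, 256.8925473119398], [0.0, 417.539430690931, 194.62818123925706], [0.0, 0.0, 1.0]] [-0.15524543 -0.97829473  1.0046211 ]
top [[356.9531213095625, 0.0, 254.76848584004895], [0.0, 356.9531213095625, 196.27579460829475], [0.0, 0.0, 1.0]] [ 0.34295336 -0.09230068  1.20022083]
{'clock': 0.1, 'joints': array([1.14838891e+00, 3.13926016e-01, 4.50571910e-02, 1.30358656e+00,
       3.40224561e-05, 1.43119820e+00]), 'joint_velocities': array([-0.00067066, -0.00081004,  0.00024074, -0.00139668, -0.00027315,
        0.00053489]), 'tau': array([ 4.06279971e-03, -4.81724811e+01,  2.99243599e+01,  1.27120127e-02,
       -4.66551683e-05, -7.65072059e-07]), 'tool_pos': array([0.16023438, 0.55167202, 0.19158321]), 'tool_rot': array([-4.42687290e-01, -3.10974761e+00,  2.48862121e-03]), 'force': array([-0.42132418,  0.05096043, -0.35324224]), 'torque': array([0.03223109, 0.04241248, 0.04415699]), 'finger_gap': 0.9949117259905215}
```

View pics/top0.png

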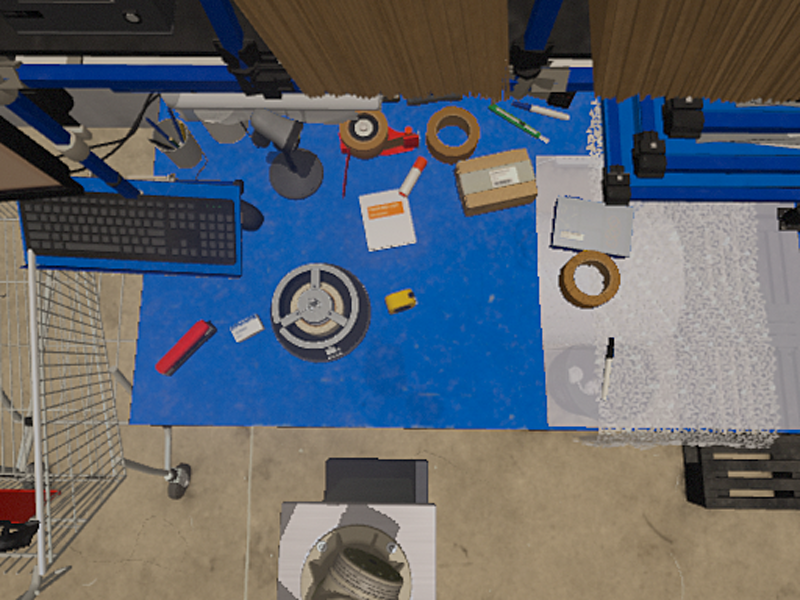

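View pics/scene0.png

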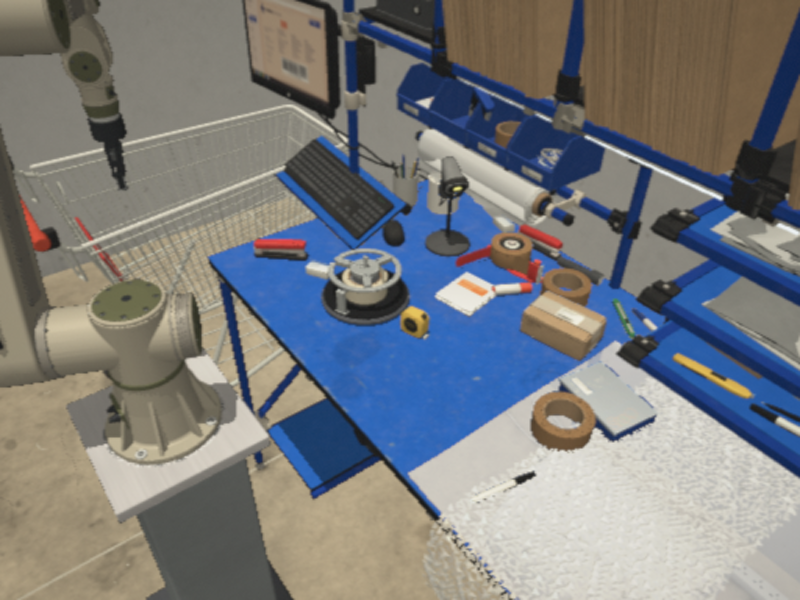

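The top view shows the stand centred at about (320,312), with its pin post at about (333,352). The tape measure is just right of it and the staple box just left. I'll enlarge both views.

Run:
```python
from h import *
a=cv2.imread('pics/top0.png'); 
i,K,R,t=cam('top'); c=i[160:235,168:243,::-1]; A=cv2.resize(c,(600,600),interpolation=cv2.INTER_CUBIC); cv2.imwrite('pics/topc.png',A)
i,K,R,t=cam('scene'); c=i[150:210,195:275,::-1]; cv2.imwrite('pics/scenec.png',cv2.resize(c,(800,600),interpolation=cv2.INTER_CUBIC))
d=np.load('top.npz'); P=(d['K'],d['R'],d['t'])
print(ray((320/1.5625,312/1.5625),.08,*P),ray((333/1.5625,352/1.5625),.08,*P))
```

```text
[0.53390194 0.07844208 0.08      ] [0.45245106 0.04928375 0.08      ]
```

View pics/topc.png

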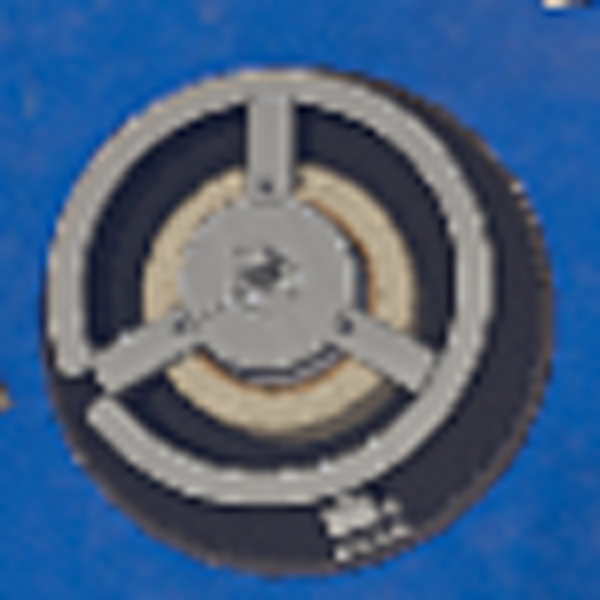

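View pics/scenec.png

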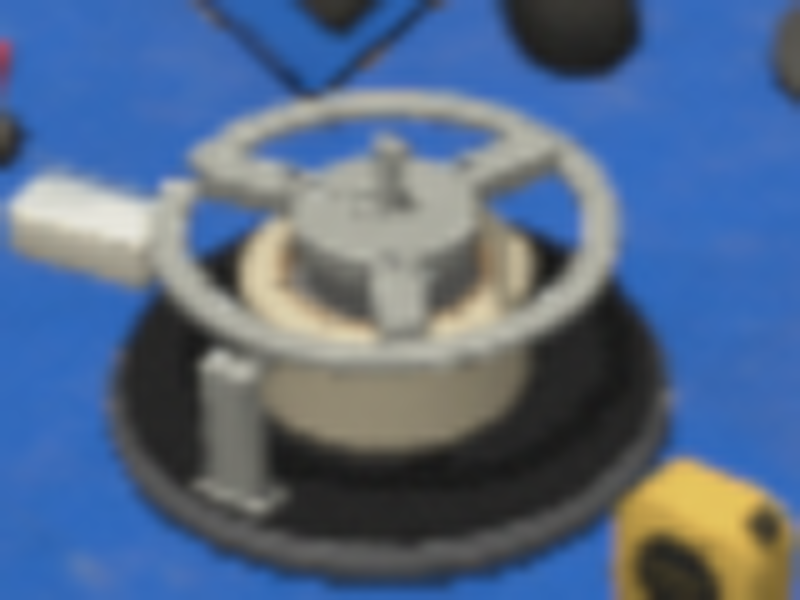

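The crop shows the rim centre at (270,287), notch at (82,388), post top at about (348,512), and spokes at top, left-lower and right-lower. The notch must turn counter-clockwise as seen from above. The latch stands nearly upright at (385,145) in the scene crop.

Run:
```python
from h import *
L=lambda n:(lambda d:(d['K'],d['R'],d['t']))(np.load(n+'.npz'))
T=L('top');S=L('scene')
tp=lambda u,v:((u+.5)/8-.5+168,(v+.5)/8-.5+160)
sp=lambda u,v:((u+.5)/10-.5+195,(v+.5)/10-.5+150)
c=[ray(tp(u,v),.089,*T) for u,v in((48,287),(492,287),(270,68),(270,505))]
print(np.linalg.norm(c[0]-c[1]),np.linalg.norm(c[2]-c[3]))
C=np.mean(c,0);print('C',C)
print('hub',ray(tp(266,290),.095,*T), ray(sp(388,212),.095,*S))
n=ray(tp(82,388),.089,*T);p=ray(tp(350,512),.084,*T);p2=ray(sp(230,362),.084,*S)
for q in(n,p,p2): d=q-C;print(q,np.hypot(*d[:2]),np.degrees(np.arctan2(d[1],d[0])))
for q in((270,105),(425,375),(105,380)):d=ray(tp(*q),.093,*T)-C;print('spoke',np.hypot(*d[:2]),np.degrees(np.arctan2(d[1],d[0])))
print('latch tip scene',ray(sp(388,140),.122,*S))
cv=cv2
print('toolR',cv2.Rodrigues(telemetry.sense()['tool_rot'])[0].round(2))
```

```text
0.17613944220413946 0.17616408433852238
C [0.5466145  0.08868542 0.089     ]
hub [0.54358877 0.08918493 0.095     ] [0.54945786 0.08994244 0.095     ]
[0.50475941 0.16124096 0.089     ] 0.08376249240143771 119.97934814649395
[0.45739886 0.05462789 0.084     ] 0.09549527562620116 -159.1059457527035
[0.45899036 0.05894944 0.084     ] 0.0925322571250306 -161.2549294068245
spoke 0.07247632804054917 1.652003937733135
spoke 0.07248428996136076 -119.7478341604266
spoke 0.07397866786500155 121.97638294674682
latch tip scene [0.5545571  0.09639455 0.122     ]
toolR [[-0.96  0.28 -0.  ]
 [ 0.28  0.96 -0.  ]
 [ 0.   -0.   -1.  ]]
```

Emit:
{"fn": "arm_command", "kwargs": {"series": [[[-0.0345,-0.0225,0],0],[[-0.0345,-0.0225,0],0],[[-0.0345,-0.0225,0],0],[[-0.0345,-0.0225,0],0],[[-0.0345,-0.0225,0],0]], "claw": 0}}

```text
clock: 0.62
tool_pos: [0.2953, 0.3945, 0.1923]
tool_rot: [0.441, 3.11, -0.0]
force: [1.3, 0.3, 0.2]
finger_gap: 0.299
```

Emit:
{"fn": "arm_command", "kwargs": {"series": [[[-0.0345,-0.0225,0],0],[[-0.0345,-0.0225,0],0],[[-0.0345,-0.0225,0],0],[[-0.0345,-0.0225,0],0],[[-0.0345,-0.0225,0],0]]}}

```text
clock: 1.03
tool_pos: [0.4298, 0.2381, 0.1925]
tool_rot: [0.443, 3.11, 0.0]
force: [0.6, 1.5, -0.1]
finger_gap: -0.004
```

Emit:
{"fn": "arm_command", "kwargs": {"series": [[[-0.0345,-0.0225,0],0],[[-0.0345,-0.0225,0],0],[[-0.0345,-0.0225,0],0],[[-0.0345,-0.0225,0],0],[[-0.0345,-0.0225,0],0]]}}

```text
clock: 1.45
tool_pos: [0.5642, 0.0818, 0.1923]
tool_rot: [-0.443, -3.11, -0.0]
force: [0.8, 0.2, 0.0]
finger_gap: -0.002
```

Emit:
{"fn": "arm_command", "kwargs": {"series": [[[-0.0335,-0.022,0],0],[[0,0,0],6],[[0,0,0],6],[[0,0,0],6],[[0,0,0],6]]}}

```text
clock: 1.87
tool_pos: [0.5892, 0.0526, 0.1918]
tool_rot: [-1.088, -2.946, 0.0]
force: [0.6, 0.7, -0.3]
finger_gap: 0.002
```

Emit:
{"fn": "arm_command", "kwargs": {"series": [[[0,0,0.035],0],[[0,0,0.035],0],[[0,0,0.016],0],[[0,0,0.01],0],[[0,0,0.01],0]]}}

```text
clock: 2.28
tool_pos: [0.5889, 0.0532, 0.0854]
tool_rot: [-1.079, -2.949, 0.0]
force: [0.5, -0.8, 0.6]
finger_gap: 0.002
```

Run:
```python
from h import *
i,K,R,t=cam('top'); A=cv2.resize(i[160:235,168:243,::-1],(400,400),interpolation=cv2.INTER_CUBIC)
i,K,R,t=cam('scene'); B=cv2.resize(i[135:210,195:270,::-1],(400,400),interpolation=cv2.INTER_CUBIC)
cv2.imwrite('pics/b.png',np.hstack([A,B]))
s=telemetry.sense();print(s['tool_pos'],s['force'],s['joints'])
```

```text
[0.58865245 0.05326048 0.08531375] [-0.22981822 -0.1012067  -0.09984567] [-4.55896455e-02  3.96206999e-01 -1.01432575e-01  1.07495088e+00
  9.52605096e-05  6.56093302e-01]
```

View pics/b.png

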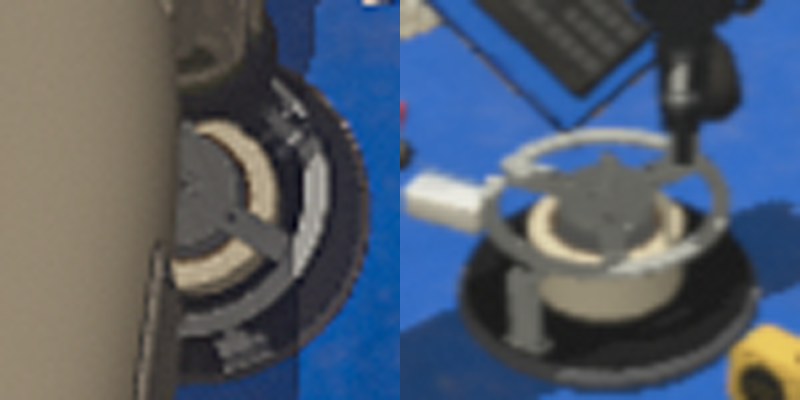

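Fingers are in the window clear of the hub and rim (tip at about (685,155) in the right half). Now pushing the spoke round counter-clockwise.

Emit:
{"fn": "arm_command", "kwargs": {"series": [[[0.0002,0.0049,0],-5],[[0.0002,0.0049,0],-5],[[0.0002,0.0049,0],-5],[[0.0002,0.0049,0],-5],[[0.0002,0.0049,0],-5]]}}

```text
clock: 2.8
tool_pos: [0.6023, 0.0749, 0.0884]
tool_rot: [0.409, 3.112, 0.001]
force: [0.6, 0.6, 1.0]
finger_gap: 0.004
```

Emit:
{"fn": "arm_command", "kwargs": {"series": [[[0.0002,0.0049,0],-5],[[0.0002,0.0049,0],-5],[[0.0002,0.0049,0],-5],[[0.0002,0.0049,0],-5],[[0.0002,0.0049,0],-5]]}}

```text
clock: 3.22
tool_pos: [0.6034, 0.0994, 0.0883]
tool_rot: [-0.275, 3.126, -0.0]
force: [0.1, -0.8, 0.4]
finger_gap: 0.002
```

Emit:
{"fn": "arm_command", "kwargs": {"series": [[[0.0002,0.0049,0],-5],[[0.0002,0.0049,0],-5],[[0.0001,0.0029,0],-3],[[0.0001,0.002,0],-2],[[0,0,0],0]]}}

```text
clock: 3.63
tool_pos: [0.5986, 0.1135, 0.0883]
tool_rot: [-0.676, 3.065, -0.0]
force: [-0.2, -0.2, 0.5]
finger_gap: 0.002
```

Run:
```python
from h import *
i,K,R,t=cam('top'); A=cv2.resize(i[160:235,168:243,::-1],(400,400),interpolation=cv2.INTER_CUBIC)
i,K,R,t=cam('scene'); B=cv2.resize(i[135:210,195:270,::-1],(400,400),interpolation=cv2.INTER_CUBIC)
cv2.imwrite('pics/c.png',np.hstack([A,B]))
s=telemetry.sense();print(s['tool_pos'],s['force'],s['joints'])
d=s['tool_pos']-[.5465,.0892,0];print(np.hypot(*d[:2]),np.degrees(np.arctan2(d[1],d[0])))
```

```text
[0.59845517 0.11314907 0.08777032] [-0.42962451 -0.14242442 -0.01705765] [ 5.51160844e-02  4.23870809e-01 -5.26961942e-02  1.09183542e+00
  2.78461027e-05 -3.76834916e-01]
0.057209241284690876 24.74764264759219
```

View pics/c.png

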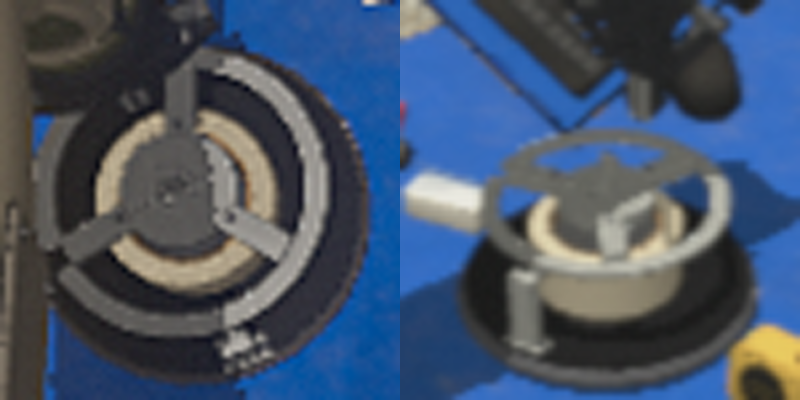

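Run:
```python
from h import *
L=lambda n:(lambda d:(d['K'],d['R'],d['t']))(np.load(n+'.npz'))
T=L('top');S=L('scene')
f=400/75
def both(p):
    a=proj(p,*T);b=proj(p,*S)
    return ((a-[168,160]+.5)*f).round(), ((b-[195,135]+.5)*f).round()+[400,0]
for p in([.5887,.0533,.0853],[.5985,.1131,.0878],[.6165,.0892,.096],[.5465,.0892,.095],[.5465,.0892,.123]):print(p,both(p))
i,K,R,t=cam('scene');cv2.imwrite('pics/d.png',cv2.resize(i[100:205,190:300,::-1],(628,600),interpolation=cv2.INTER_CUBIC))
print(((proj([.5985,.1131,.0878],*S)-[190,100]+.5)*600/105))
```

```text
[0.5887, 0.0533, 0.0853] (array([243., 123.]), array([683., 210.]))
[0.5985, 0.1131, 0.0878] (array([143., 105.]), array([646., 163.]))
[0.6165, 0.0892, 0.096] (array([182.,  73.]), array([685., 161.]))
[0.5465, 0.0892, 0.095] (array([178., 189.]), array([604., 195.]))
[0.5465, 0.0892, 0.123] (array([170., 180.]), array([603., 162.]))
[291.64586475 374.99297066]
```

View pics/d.png

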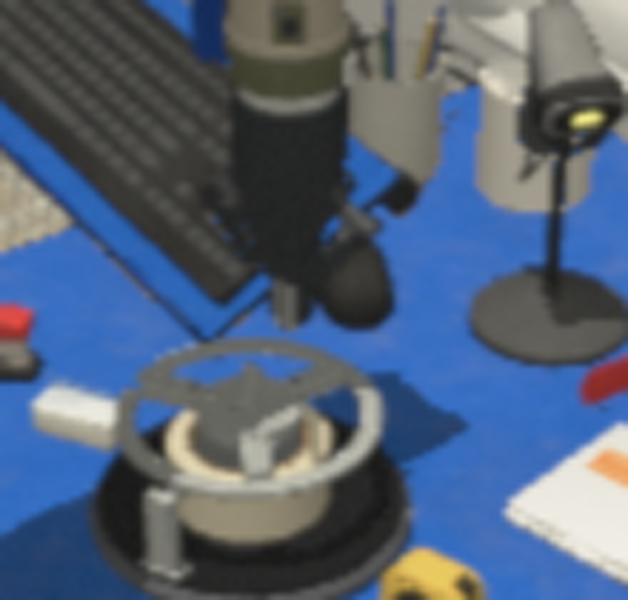

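The fingertip is seen at (288,325), but the reported TCP projects to (292,375). So the real tips are about 4 cm above where the TCP reads, and the fingers passed over the spoke without touching it. I'll go back to the start of the arc and descend by force and sight instead.

Emit:
{"fn": "arm_command", "kwargs": {"series": [[[0.0169,-0.0255,0],0],[[0.0169,-0.0255,0],0],[[0,0,0],6.5],[[0,0,0],6.5],[[0,0,0],6.5]]}}

```text
clock: 4.2
tool_pos: [0.5885, 0.0515, 0.0869]
tool_rot: [-0.132, 3.138, 0.0]
force: [0.4, -0.5, -0.1]
finger_gap: -0.0
```

Emit:
{"fn": "arm_command", "kwargs": {"series": [[[0,0,0],6.5],[[0,0,0],6.5],[[0,0,0],6.5],[[0,0,0],6.5],[[0,0,0],6.5]]}}

```text
clock: 4.62
tool_pos: [0.5886, 0.0523, 0.0869]
tool_rot: [0.749, 3.05, 0.0]
force: [0.1, -0.6, -0.3]
finger_gap: 0.001
```

Emit:
{"fn": "arm_command", "kwargs": {"series": [[[0,0,0],6.5],[[0,0,0],6.5],[[0,0,0],0]]}}

```text
clock: 4.87
tool_pos: [0.5886, 0.0523, 0.0868]
tool_rot: [1.085, 2.948, 0.0]
force: [0.6, -0.3, -0.6]
finger_gap: -0.002
```

Run:
```python
from h import *
s=telemetry.sense();print(s['tool_pos'],s['force'],s['finger_gap'],cv2.Rodrigues(s['tool_rot'])[0].round(3))
p=s['tool_pos']
i,K,R,t=cam('scene');A=i[115:200,200:285,::-1];A=cv2.resize(A,(400,400),interpolation=cv2.INTER_CUBIC);f=400/85
for k in range(7):
    u=(proj(p+[0,0,.01*k],K,R,t)-[200,115]+.5)*f; cv2.circle(A,tuple(int(x) for x in u),2,(0,0,255) if k%2 else (0,255,255),-1)
i,K,R,t=cam('top');B=i[150:235,165:250,::-1];B=cv2.resize(B,(400,400),interpolation=cv2.INTER_CUBIC)
for k in range(7):
    u=(proj(p+[0,0,.01*k],K,R,t)-[165,150]+.5)*f; cv2.circle(B,tuple(int(x) for x in u),2,(0,0,255) if k%2 else (0,255,255),-1)
cv2.imwrite('pics/e.png',np.hstack([B,A]))
```

```text
[0.58855024 0.05228252 0.08681934] [ 0.60834567 -0.27241519 -0.62293961] -0.0024234989955425747 [[-0.761  0.648  0.001]
 [ 0.648  0.761  0.   ]
 [-0.001  0.001 -1.   ]]
```

View pics/e.png

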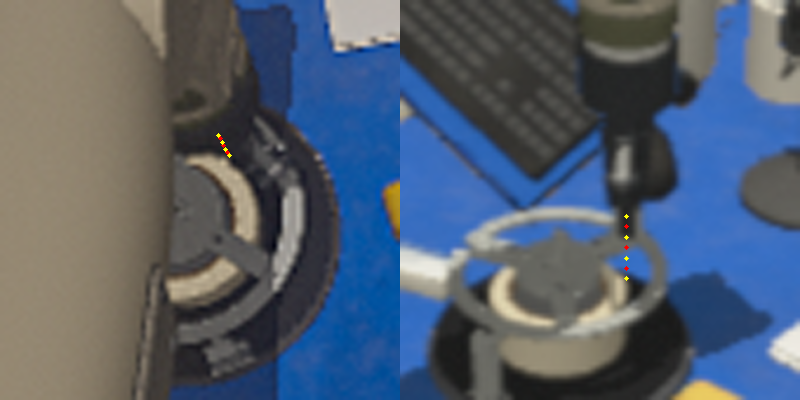

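Tips are seen at (626,240), about 38 mm above the reported TCP, directly above it. I'll descend a further ~36 mm while watching force.

Emit:
{"fn": "arm_command", "kwargs": {"series": [[[0,0,0.01],0],[[0,0,0.007],0],[[0,0,0.005],0],[[0,0,0.003],0],[[0,0,0],0]]}}

```text
clock: 5.38
tool_pos: [0.5872, 0.0526, 0.06]
tool_rot: [-1.078, -2.948, 0.001]
force: [-0.8, 0.5, -0.2]
finger_gap: -0.004
```

Emit:
{"fn": "arm_command", "kwargs": {"series": [[[0,0,0.004],0],[[0,0,0.004],0],[[0,0,0.003],0],[[0,0,0],0]]}}

```text
clock: 5.72
tool_pos: [0.5877, 0.0526, 0.0496]
tool_rot: [-1.079, -2.949, 0.0]
force: [0.2, -0.4, -0.8]
finger_gap: -0.0
```

Run:
```python
from h import *
s=telemetry.sense();p=s['tool_pos'];print(p,s['force'])
i,K,R,t=cam('scene');A=i[125:195,210:280,::-1];A=cv2.resize(A,(600,600),interpolation=cv2.INTER_CUBIC);f=600/70
u=(proj(p+[0,0,.038],K,R,t)-[210,125]+.5)*f;cv2.circle(A,tuple(int(x) for x in u),2,(0,0,255),-1)
cv2.imwrite('pics/f.png',A)
```

```text
[0.58766197 0.05259173 0.04961602] [ 0.15352913 -0.35907352 -0.81584314]
```

View pics/f.png

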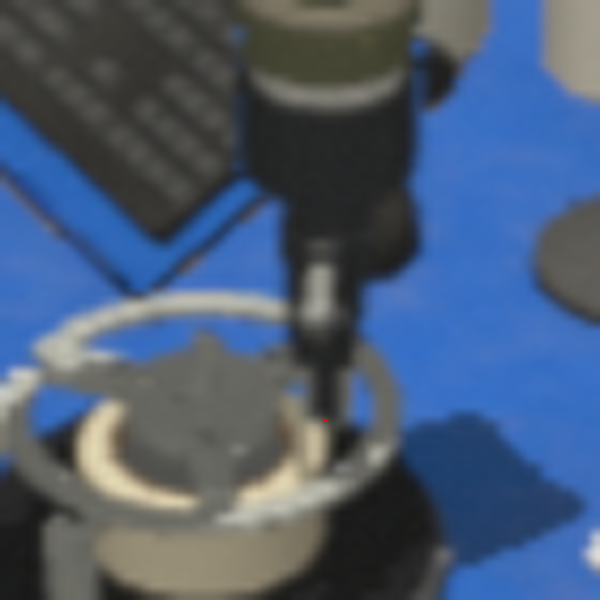

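The tips are now inside the window at about (328,415). Pushing the arc again.

Emit:
{"fn": "arm_command", "kwargs": {"series": [[[0.0002,0.0049,0.003],-5],[[0.0002,0.0049,0.002],-5],[[0.0002,0.0049,0],-5],[[0.0002,0.0049,0],-5],[[0.0002,0.0049,0],-5]]}}

```text
clock: 6.18
tool_pos: [0.5999, 0.0739, 0.0456]
tool_rot: [0.409, 3.114, -0.001]
force: [0.8, -0.7, -0.6]
finger_gap: 0.001
```

Emit:
{"fn": "arm_command", "kwargs": {"series": [[[0.0002,0.0049,0],-5],[[0.0002,0.0049,0],-5],[[0.0002,0.0049,0],-5],[[0.0002,0.0049,0],-5],[[0.0002,0.0049,0],-5]]}}

```text
clock: 6.6
tool_pos: [0.6017, 0.0983, 0.0458]
tool_rot: [-0.275, 3.128, -0.001]
force: [1.5, 0.2, -1.8]
finger_gap: 0.0
```

Emit:
{"fn": "arm_command", "kwargs": {"series": [[[0.0002,0.0049,0],-5],[[0.0002,0.0049,0],-5],[[0.0002,0.0049,0],-5],[[0.0001,0.0029,0],-3],[[0.0001,0.002,0],-2]]}}

```text
clock: 7.02
tool_pos: [0.5949, 0.1171, 0.0459]
tool_rot: [-0.812, 3.033, -0.0]
force: [2.6, -0.4, -0.5]
finger_gap: 0.003
```

```bash
cat >> h.py <<'E'
C=np.array([.5465,.0892])
def prof(z,r,n='scene',step=4):
    i,K,R,t=cam(n); g=cv2.cvtColor(i,cv2.COLOR_RGB2HSV)
    a=np.arange(0,360,step); P=np.array([proj([C[0]+r*np.cos(x),C[1]+r*np.sin(x),z],K,R,t) for x in np.radians(a)],np.float32)
    m=cv2.remap(i,P[:,0].copy(),P[:,1].copy(),cv2.INTER_LINEAR)[:,0]
    return a,m
E
python3 - <<'E'
from h import *
s=telemetry.sense();d=s['tool_pos'][:2]-C;print(s['tool_pos'],s['force'],np.hypot(*d),np.degrees(np.arctan2(d[1],d[0])))
for n in('top','scene'):
    i,K,R,t=cam(n);cv2.imwrite(f'pics/g{n}.png',i[:,:,::-1])
    a,m=prof(.089,.0815,n,5)
    print(n,[(int(x),int(y.astype(int).mean())) for x,y in zip(a,m)])
E
```

```text
[0.59488305 0.11708189 0.0459046 ] [ 2.64035992 -0.39641611 -0.46610341] 0.055841915672149633 29.953724272715846
top [(0, 72), (5, 38), (10, 38), (15, 38), (20, 40), (25, 51), (30, 56), (35, 63), (40, 59), (45, 49), (50, 42), (55, 41), (60, 39), (65, 43), (70, 53), (75, 84), (80, 76), (85, 71), (90, 69), (95, 71), (100, 71), (105, 79), (110, 85), (115, 87), (120, 89), (125, 91), (130, 91), (135, 93), (140, 92), (145, 93), (150, 92), (155, 93), (160, 93), (165, 94), (170, 78), (175, 33), (180, 44), (185, 94), (190, 93), (195, 92), (200, 87), (205, 156), (210, 156), (215, 156), (220, 154), (225, 155), (230, 153), (235, 153), (240, 152), (245, 155), (250, 153), (255, 154), (260, 155), (265, 152), (270, 152), (275, 150), (280, 155), (285, 153), (290, 153), (295, 150), (300, 151), (305, 153), (310, 150), (315, 150), (320, 150), (325, 151), (330, 151), (335, 150), (340, 125), (345, 91), (350, 69), (355, 54)]
scene [(0, 101), (5, 101), (10, 102), (15, 103), (20, 101), (25, 79), (30, 39), (35, 69), (40, 86), (45, 80), (50, 84), (55, 102), (60, 98), (65, 100), (70, 104), (75, 102), (80, 104), (85, 105), (90, 104), (95, 103), (100, 102), (105, 103), (110, 102), (115, 103), (120, 102), (125, 104), (130, 103), (135, 105), (140, 107), (145, 108), (150, 105), (155, 104), (160, 103), (165, 103), (170, 100), (175, 59), (180, 86), (185, 100), (190, 101), (195, 107), (200, 146), (205, 158), (210, 157), (215, 158), (220, 165), (225, 158), (230, 152), (235, 152), (240, 152), (245, 161), (250, 168), (255, 155), (260, 167), (265, 162), (270, 171), (275, 162), (280, 167), (285, 171), (290, 175), (295, 178), (300, 178), (305, 175), (310, 179), (315, 178), (320, 179), (325, 179), (330, 179), (335, 179), (340, 165), (345, 156), (350, 107), (355, 99)]
```

The rim profile shows the notch at about 177° in both cameras (pin at about 200°). Continuing by 20°.

Emit:
{"fn": "arm_command", "kwargs": {"series": [[[0.0002,0.0049,0],-5],[[0.0002,0.0049,0],-5],[[0.0001,0.0039,0],-4],[[0.0001,0.0029,0],-3],[[0.0001,0.002,0],-2]]}}

```text
clock: 7.63
tool_pos: [0.5825, 0.1309, 0.0456]
tool_rot: [-1.3, 2.86, -0.001]
force: [1.9, -0.6, 0.1]
finger_gap: 0.004
```

Emit:
{"fn": "arm_command", "kwargs": {"series": [[[0,0.001,0],-1],[[0,0,0],0],[[0,0,0],0]]}}

```text
clock: 7.88
tool_pos: [0.5817, 0.1315, 0.0455]
tool_rot: [-1.321, 2.85, 0.0]
force: [0.9, 0.2, -0.5]
finger_gap: -0.002
```

Run:
```python
from h import *
s=telemetry.sense();d=s['tool_pos'][:2]-C;print(s['tool_pos'],s['force'],np.hypot(*d),np.degrees(np.arctan2(d[1],d[0])))
for n in('top','scene'):
  for z,r in((.089,.0815),(.089,.079),(.084,.097)):
    a,m=prof(z,r,n,1)
    print(n,r,[int(y.astype(int).mean()) for x,y in zip(a,m) if 185<=x<=212])
  i,K,R,t=cam(n)
  uv=proj([C[0]-.0766,C[1]-.0279,.085],K,R,t)
  x,y=int(uv[0])-20,int(uv[1])-20
  A=cv2.resize(i[y:y+40,x:x+40,::-1],(400,400),interpolation=cv2.INTER_CUBIC);print(n,x,y)
  J=A if n=='top' else np.hstack([J,A])
cv2.imwrite('pics/h.png',J)
```

```text
[0.5816952  0.13154104 0.04548206] [ 0.91076233  0.22488825 -0.53902295] 0.05505875111299802 50.26557477238196
top 0.0815 [94, 94, 94, 95, 95, 96, 90, 72, 55, 41, 28, 26, 28, 56, 98, 131, 132, 134, 143, 152, 156, 157, 156, 156, 156, 156, 156, 156]
top 0.079 [94, 94, 95, 95, 95, 91, 86, 67, 49, 38, 29, 26, 34, 40, 75, 98, 114, 130, 151, 157, 159, 160, 160, 160, 159, 156, 156, 156]
top 0.097 [34, 35, 37, 36, 35, 36, 35, 31, 31, 38, 75, 141, 168, 171, 167, 163, 164, 165, 165, 168, 158, 137, 105, 69, 68, 80, 75, 62]
top 189 199
scene 0.0815 [100, 100, 99, 98, 97, 96, 95, 88, 79, 71, 67, 69, 73, 80, 92, 105, 117, 128, 140, 150, 157, 163, 165, 162, 160, 158, 157, 156]
scene 0.079 [102, 103, 104, 103, 102, 98, 92, 87, 82, 79, 78, 78, 85, 95, 107, 118, 132, 143, 154, 158, 163, 168, 170, 172, 174, 173, 171, 169]
scene 0.097 [26, 27, 27, 27, 28, 29, 32, 50, 76, 105, 133, 155, 172, 166, 164, 162, 163, 169, 171, 166, 158, 141, 127, 119, 115, 116, 120, 124]
scene 199 164
```

View pics/h.png

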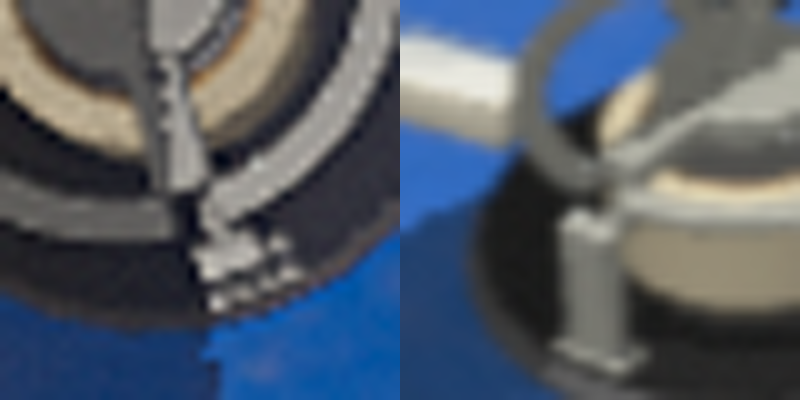

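Notch centre is now at about 197.2° and the post at about 201° in both cameras, so 3.7° is left. Nudge, then rise above the spoke and read again.

Emit:
{"fn": "arm_command", "kwargs": {"series": [[[0,0.0018,0],-1.8],[[0,0.0012,0],-1.2],[[0,0.0008,0],-0.8],[[0,0,0],0]]}}

```text
clock: 8.62
tool_pos: [0.5785, 0.1341, 0.0454]
tool_rot: [1.417, -2.804, -0.0]
force: [0.5, -0.3, 0.6]
finger_gap: 0.0
```

Emit:
{"fn": "arm_command", "kwargs": {"series": [[[0,-0.002,0],0],[[0,-0.001,0.0],0],[[0,0,-0.02],0],[[0,0,-0.015],0],[[0,0,0],0]]}}

```text
clock: 9.03
tool_pos: [0.5831, 0.1325, 0.0833]
tool_rot: [-1.414, 2.801, -0.002]
force: [0.4, 0.3, 0.6]
finger_gap: -0.004
```

Run:
```python
from h import *
s=telemetry.sense();d=s['tool_pos'][:2]-C;print(s['tool_pos'],s['force'],np.hypot(*d),np.degrees(np.arctan2(d[1],d[0])),cv2.Rodrigues(s['tool_rot'])[0].round(3)[:2,:2])
for n in('top','scene'):
  for z,r in((.089,.0815),(.089,.077),(.089,.086)):
    a,m=prof(z,r,n,1)
    print(n,r,[int(y.astype(int).mean()) for x,y in zip(a,m) if 187<=x<=214])
a,m=prof(.097,.055,'top',2); print([(int(x),int(y.astype(int).mean())) for x,y in zip(a,m) if 290<=x<=350])
```

```text
[0.58308458 0.13245217 0.08327915] [0.36953268 0.29767956 0.59420072] 0.05664964205498628 49.77399987487062 [[-0.594 -0.805]
 [-0.805  0.594]]
top 0.0815 [92, 91, 89, 87, 93, 124, 151, 155, 159, 129, 86, 81, 102, 128, 140, 151, 129, 99, 82, 91, 120, 144, 156, 159, 157, 155, 157, 157]
top 0.077 [97, 99, 100, 96, 91, 113, 137, 140, 117, 95, 64, 39, 41, 49, 61, 68, 69, 62, 65, 81, 109, 129, 133, 140, 154, 148, 153, 168]
top 0.086 [83, 87, 89, 86, 105, 135, 140, 136, 122, 92, 80, 102, 120, 136, 152, 146, 138, 110, 76, 60, 78, 114, 141, 148, 140, 147, 157, 140]
scene 0.0815 [108, 116, 126, 138, 151, 153, 151, 148, 140, 130, 121, 113, 112, 113, 116, 118, 120, 122, 131, 142, 150, 152, 155, 158, 157, 156, 157, 158]
scene 0.077 [107, 117, 129, 141, 151, 154, 153, 150, 145, 133, 125, 117, 114, 114, 115, 116, 124, 133, 142, 150, 158, 166, 169, 171, 173, 174, 176, 175]
scene 0.086 [87, 94, 100, 103, 106, 107, 109, 112, 109, 105, 99, 94, 91, 93, 100, 114, 128, 132, 133, 133, 134, 131, 127, 129, 131, 132, 133, 134]
[(290, 111), (292, 99), (294, 86), (296, 83), (298, 83), (300, 80), (302, 76), (304, 72), (306, 60), (308, 55), (310, 59), (312, 96), (314, 130), (316, 149), (318, 152), (320, 147), (322, 144), (324, 145), (326, 144), (328, 132), (330, 112), (332, 74), (334, 47), (336, 43), (338, 41), (340, 41), (342, 42), (344, 43), (346, 45), (348, 46), (350, 45)]
```

The notch is at about 201.4° and the dowel, visible in its middle, at about 201.7°, so they're aligned. Move over the spoke at 81.5° and press.

Emit:
{"fn": "arm_command", "kwargs": {"series": [[[0.004,0.015,0],0],[[0.004,0.0145,0],0],[[0,0,0.01],0],[[0,0,0.008],0],[[0,0,0],0]]}}

```text
clock: 9.8
tool_pos: [0.5515, 0.1431, 0.06]
tool_rot: [1.415, -2.802, -0.001]
force: [-0.8, 0.6, -0.3]
finger_gap: -0.002
```

Emit:
{"fn": "arm_command", "kwargs": {"series": [[[0,0,0.003],0],[[0,0,0.003],0],[[0,0,0.002],0],[[0,0,0.002],0],[[0,0,0],0]]}}

```text
clock: 10.22
tool_pos: [0.5533, 0.1432, 0.0526]
tool_rot: [-1.415, 2.804, -0.001]
force: [-1.0, -1.5, 2.6]
finger_gap: 0.004
```

Emit:
{"fn": "arm_command", "kwargs": {"series": [[[0,0,0.002],0],[[0,0,0.002],0],[[0,0,0.002],0],[[0,0,0.001],0],[[0,0,0],0]]}}

```text
clock: 10.63
tool_pos: [0.5534, 0.1432, 0.0457]
tool_rot: [-1.416, 2.803, -0.001]
force: [-0.4, -1.3, 3.8]
finger_gap: 0.001
```

Emit:
{"fn": "arm_command", "kwargs": {"series": [[[0,0,0.002],0],[[0,0,0.002],0],[[0,0,0],0]]}}

```text
clock: 10.88
tool_pos: [0.5544, 0.1435, 0.0441]
tool_rot: [-1.414, 2.801, -0.003]
force: [-3.2, -1.8, 18.0]
finger_gap: -0.001
```

Emit:
{"fn": "arm_command", "kwargs": {"series": [[[0,0,0.002],0],[[0,0,0.001],0],[[0,0,0],0]]}}

```text
clock: 11.13
tool_pos: [0.5547, 0.1436, 0.043]
tool_rot: [-1.414, 2.799, -0.003]
force: [-7.0, -0.6, 29.6]
finger_gap: -0.001
```

Firm stop at 30 N after about 12 mm of travel. Retract and check the plate.

Emit:
{"fn": "arm_command", "kwargs": {"series": [[[0,0,-0.015],0],[[0,0,-0.03],0],[[0,0,-0.03],0],[[0.029,-0.0006,0],6.4],[[0,0,0],0]]}}

```text
clock: 11.55
tool_pos: [0.5349, 0.1179, 0.1149]
tool_rot: [-1.25, 2.882, -0.002]
force: [-1.0, -0.2, -1.0]
finger_gap: -0.004
```

Run:
```python
from h import *
s=telemetry.sense();d=s['tool_pos'][:2]-C;print(s['tool_pos'],s['force'],np.hypot(*d),np.degrees(np.arctan2(d[1],d[0])))
for z,r in((.077,.0815),(.077,.077),(.077,.086)):
    a,m=prof(z,r,'top',1)
    print(r,[int(y.astype(int).mean()) for x,y in zip(a,m) if 187<=x<=214])
i,K,R,t=cam('top');A=cv2.resize(i[170:230,170:230,::-1],(400,400),interpolation=cv2.INTER_CUBIC)
i,K,R,t=cam('scene');B=cv2.resize(i[145:205,200:260,::-1],(400,400),interpolation=cv2.INTER_CUBIC)
f=400/60
for p in([*C,.0885],[*C,.1235],[C[0]+.0163,C[1]+.0064,.1194],[C[0]-.081,C[1]-.0318,.084]):
    u=(proj(p,K,R,t)-[200,145]+.5)*f;print(u.round());cv2.circle(B,tuple(int(x) for x in u),2,(0,0,255),-1)
cv2.imwrite('pics/i.png',np.hstack([A,B]))
```

```text
[0.53494855 0.11791296 0.1149354 ] [-0.99291442 -0.22403051 -0.96117322] 0.030949475719309547 111.91532011938317
0.0815 [93, 92, 91, 91, 92, 93, 94, 94, 73, 51, 68, 103, 130, 143, 152, 136, 119, 99, 88, 99, 130, 151, 155, 156, 156, 157, 156, 155]
0.077 [86, 85, 83, 82, 83, 84, 80, 72, 61, 47, 42, 71, 93, 100, 101, 103, 88, 82, 92, 123, 159, 170, 168, 155, 149, 155, 163, 157]
0.086 [82, 78, 75, 75, 76, 80, 85, 88, 84, 78, 80, 97, 124, 145, 145, 139, 111, 80, 74, 94, 112, 111, 119, 135, 160, 149, 136, 139]
[222. 187.]
[221. 136.]
[239. 127.]
[132. 272.]
```

View pics/i.png

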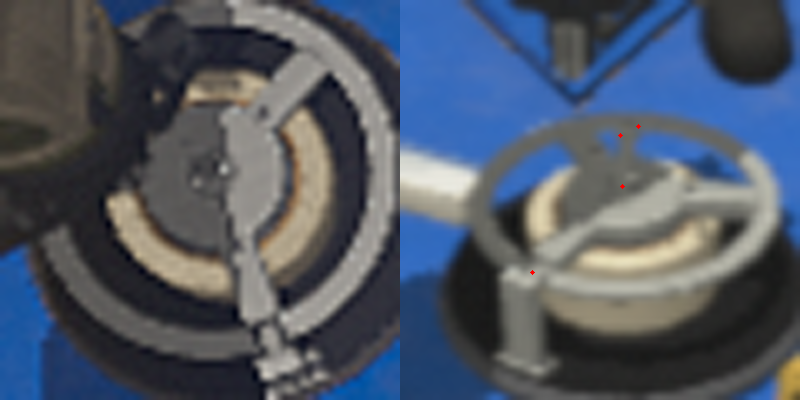

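The plate is down with the dowel in the notch (201°), the rim is below the post top, and the latch is upright at about (628,150). Now go to the pin side of the latch.

Emit:
{"fn": "arm_command", "kwargs": {"series": [[[0.0269,-0.0043,0],0],[[0.0269,-0.0043,0],0],[[0,0,0],6.45],[[0,0,0],6.45],[[0,0,0],6.45]]}}

```text
clock: 12.22
tool_pos: [0.5053, 0.0743, 0.1127]
tool_rot: [0.748, -3.05, -0.001]
force: [0.4, -0.4, 0.0]
finger_gap: -0.002
```

Emit:
{"fn": "arm_command", "kwargs": {"series": [[[0,0,0],6.45],[[0,0,0.02],0],[[0,0,0.015],0],[[0,0,0.01],0],[[0,0,0],0]]}}

```text
clock: 12.63
tool_pos: [0.5036, 0.0747, 0.0656]
tool_rot: [0.584, -3.082, -0.002]
force: [-1.1, -0.3, -0.4]
finger_gap: 0.002
```

Run:
```python
from h import *
s=telemetry.sense();d=s['tool_pos'][:2]-C;print(s['tool_pos'],s['force'],np.hypot(*d),np.degrees(np.arctan2(d[1],d[0])),s['joints'])
Rt=cv2.Rodrigues(s['tool_rot'])[0];print(np.degrees(np.arctan2(Rt[1,0],Rt[0,0]))%360, Rt[:2,:2].T@-d)
```

```text
[0.50357075 0.07470639 0.06562069] [-1.12912915 -0.27944726 -0.37585555] 0.045309884950847756 -161.34448113096917 [-1.06424099e-02  2.67727879e-01 -3.39544273e-01  9.68589530e-01
  1.80655313e-04 -3.84913758e-01]
201.4444166981146 [-0.04525573 -0.00220417]
```

Emit:
{"fn": "arm_command", "kwargs": {"series": [[[-0.013,-0.0022,0],0],[[-0.012,0,0],0],[[-0.005,0,0],0],[[-0.005,0,0],0],[[-0.005,0,0],0]]}}

```text
clock: 13.05
tool_pos: [0.5434, 0.0868, 0.0684]
tool_rot: [0.583, -3.086, 0.001]
force: [-2.3, -0.4, -0.5]
finger_gap: 0.002
```

Emit:
{"fn": "arm_command", "kwargs": {"series": [[[-0.005,0,0],0],[[-0.005,0,0],0],[[-0.005,0,0],0],[[-0.005,0,0],0],[[-0.003,0,0],0]]}}

```text
clock: 13.47
tool_pos: [0.5658, 0.0956, 0.0685]
tool_rot: [-0.583, 3.086, 0.0]
force: [-1.4, 0.1, 0.9]
finger_gap: 0.003
```

Run:
```python
from h import *
s=telemetry.sense();d=s['tool_pos'][:2]-C;print(s['tool_pos'],s['force'])
Rt=cv2.Rodrigues(s['tool_rot'])[0];print(Rt[:2,:2].T@-d)
```

```text
[0.56578924 0.09556456 0.06847497] [-1.37036073  0.11610925  0.93149766]
[0.02028157 0.00111351]
```

Emit:
{"fn": "arm_command", "kwargs": {"series": [[[-0.003,0,0.004],0],[[-0.002,0,0.004],0],[[0,0,0.003],0],[[0,0,0.002],0],[[0,0,0],0]]}}

```text
clock: 13.88
tool_pos: [0.5692, 0.0971, 0.0547]
tool_rot: [0.583, -3.086, -0.0]
force: [-0.3, 0.1, -0.3]
finger_gap: -0.002
```

Emit:
{"fn": "arm_command", "kwargs": {"series": [[[0,0,0.0015],0],[[0,0,0.001],0],[[0,0,0],0]]}}

```text
clock: 14.13
tool_pos: [0.5695, 0.0971, 0.0536]
tool_rot: [-0.583, 3.087, 0.0]
force: [-2.2, -0.1, 5.6]
finger_gap: -0.003
```

Emit:
{"fn": "arm_command", "kwargs": {"series": [[[0,0,0.001],0],[[0,0,0.001],0],[[0,0,0],0]]}}

```text
clock: 14.38
tool_pos: [0.5696, 0.0971, 0.0534]
tool_rot: [-0.583, 3.086, -0.0]
force: [-5.4, 0.1, 15.4]
finger_gap: 0.003
```

Emit:
{"fn": "arm_command", "kwargs": {"series": [[[0,0,-0.02],0],[[0,0,-0.035],0],[[0,0,-0.035],0],[[0.035,0.01,-0.02],0],[[0.04,0.01,0],0]]}}

```text
clock: 14.8
tool_pos: [0.497, 0.0883, 0.1654]
tool_rot: [-0.581, 3.078, -0.002]
force: [-0.4, -0.3, 0.6]
finger_gap: -0.002
```

Emit:
{"fn": "arm_command", "kwargs": {"series": [[[0.04,0,0],0],[[0.04,0,0],0],[[0,0,0],0]]}}

```text
clock: 15.05
tool_pos: [0.4087, 0.0585, 0.1596]
tool_rot: [0.581, -3.079, -0.002]
force: [-1.2, 0.2, -0.2]
finger_gap: -0.002
```

Run:
```python
from h import *
s=telemetry.sense();print(s['tool_pos'],s['force'],s['joints'][5])
f=400/60
i,K,R,t=cam('top');A=cv2.resize(i[170:230,170:230,::-1],(400,400),interpolation=cv2.INTER_CUBIC)
i,K,R,t=cam('scene');B=cv2.resize(i[145:205,200:260,::-1],(400,400),interpolation=cv2.INTER_CUBIC)
q=[C[0]+.0325,C[1]+.0128,.0885];print((proj(q,K,R,t)-[200,145]+.5)*f+[400,0])
cv2.imwrite('pics/j.png',np.hstack([A,B]))
for r in(.0815,.077):
    a,m=prof(.077,r,'top',1);print([int(y.astype(int).mean()) for x,y in zip(a,m) if 190<=x<=212])
```

```text
[0.40874014 0.05847002 0.15957059] [-1.23484314  0.19988693 -0.19665904] -0.424993671779208
[656.78275251 156.82107892]
[80, 79, 74, 62, 50, 43, 37, 47, 64, 80, 89, 95, 89, 81, 72, 66, 70, 83, 92, 95, 96, 95, 95]
[79, 74, 69, 59, 49, 40, 39, 41, 55, 66, 70, 73, 77, 71, 68, 71, 82, 95, 100, 99, 93, 91, 96]
```

View pics/j.png

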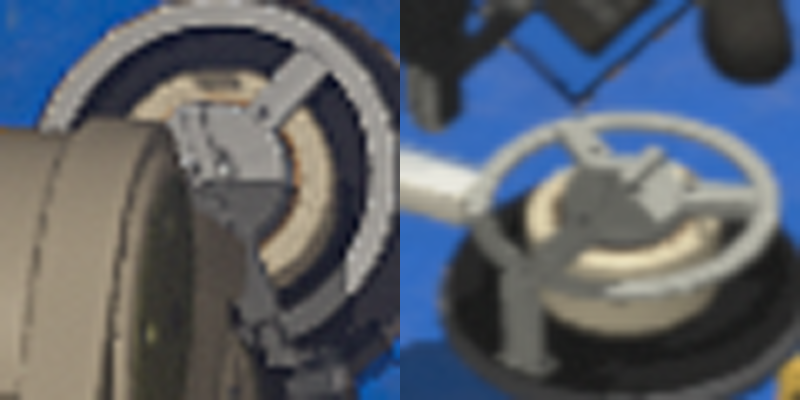

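The latch bar lies flat on the hub, its end at (658,152) against (657,151) predicted for fully folded. The plate is still down with the dowel in the notch, and the arm is clear. Handing in.

```bash
python3 -c "
from h import *
print(workorder.hand_in(), telemetry.sense()['clock'])"
```

```text
the job is handed in; nothing more can be done
the job is handed in; nothing more can be done
```

The keeper plate is home on the drive pin and the latch is folded flat over the hub. I handed the job in at about 15 s with the arm clear of everything. The hand-in gave no verdict.

- **Turn:** I pushed one spoke counter-clockwise about 80° with the closed fingertips. The notch then measured about 201.4° and the pin about 201.7°.
- **Press:** I pressed on a spoke until it stopped firmly at 30 N, after about 12 mm of travel. The picture then showed the dowel in the notch and the rim below the top of the post.
- **Latch:** I pushed it over and pressed it down to a firm stop at 15 N. In the last picture its end was within about 1 px of where a fully folded latch should be.

**What disagreed:** the real fingertips sit about 40 mm above the reported tool position. Because of this the first push passed over the plate without touching it, and I repeated it lower, going by the camera and the force readings.

**What I could not check exactly:** the last fingertip height was 1–2 mm above the ideal for a flat latch. I put the fold at 1.50 rad or more, above the 1.42 required. In the last picture the arm's shadow fell on the notch, so its final angle could only be read roughly. No bystander was touched as far as the forces and pictures show, but I did not measure their positions again at the end.

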